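# Close the gear cover of a dividing fixture, index to the third click and hold

## Robot

A 6-joint arm with a two-finger parallel gripper is mounted at the origin on a cart in front of the work surface, level with it; the furniture and walls round the work are solid. World frame = base frame: x ahead of the robot, y to its left, z up, the work surface at z = 0. Lengths are in m, angles in rad, forces in N, time in s.
With the tool pointing down it reaches from about 0.3 to 0.875 m from the base axis. Payload 6.4 kg.
Tool frame: the origin (TCP) lies on the centre line of the jaws, within the pads' length; the fingertips stand 14 mm ahead of it and the grasp point (between the pads) lies 5 mm behind it; z points along the fingers, y is the direction in which the jaws open and shut (so a half turn about z gives the same grasp; the last joint's range is limited). The gripper opens to 85 mm and grips with 20 to 120 N. Pads are 22 mm wide; open, the fingers measure 114 mm over their backs; the gripper's body (76 mm by 85 mm) begins 54 mm behind the grasp point. The pads swing forward as they close: fully open they stand 13 mm farther back than shut.
Start: joints at [-1.315, 0.181, 1.607, -0, 1.354, -0.206], TCP at [0.256, -0.515, 0.245] pointing down, gripper open.
Joint ranges: [-2.99, 2.99], [-0.89, 2.07], [0.3, 2.58], [-1.14, 4.28], [0, 2.63], [-3.12, 3.12]. Speed limits (rad/s): [2.57, 2.57, 3.01, 3.14, 3.14, 3.14].

## Interface

Orientations are given as a unit quaternion [w, x, y, z].
In Python, from bench import * gives the robot as it stands.
- The arm moves only by the tool servo_tool, never from a script. Its argument "plan" is a list that holds one entry, the list of rows, each a list of 5 numbers: the shift along the world's x, y, z in m, then the turn about the world's z in rad, then the gripper command: -1 is shut, 1 is fully open, values between are in proportion. In form: [[[tx, ty, tz, roll, claw], ...]]. A call has 1 to 8 rows; each row shifts and turns the commanded pose from where the row before left it; what a row does not reach is not made up. A row lasts 1/10 s, in which the tool goes at most 50 mm and 8.59 degrees, less where a joint would pass 70% of its speed; a pose out of reach is approached as far as the arm can. A call with a gripper value outside its range is refused whole. The fingers move at their own pace and stop on an object; the grip force is fixed at half the most. Time passes only in rows, so rows that do not move let the fingers close. It gives the time, the measured TCP pose, the force and the opening at its end, in the units of the state.
- get_obs(): the state, without advancing time (a new reading comes with each control period).
- camera(name): name is "scene" or "top" or "wrist"; returns a dict with "img" (400x640x3 uint8, blue, green, red), "camera_matrix" (3x3 intrinsics, pixels), "rvec" (rotation vector, rad) and "tvec" (3), from world to camera coordinates, as OpenCV has them. Camera axes: x right, y down, z forward; pixel columns grow to the right and rows downward; lengths in m; the calibration is good to about 2 mm. A picture is of the moment at which its call begins. There is no depth.
- hand_in(): hands the job in, once; it reports no verdict.
Trained networks look in a picture, given as the dict that the camera call returned (one of the last four; its "shot" number tells which), for a name from the list of things; names that differ only in an ending like _2 or _b are one class to them, and where a whole thing is asked for, a point or a joint stands for the part that bears it (a point fixed in the world has none). Each returns a list of dicts, best first, with "conf" (0 to 1); they miss things now and then, are a little off and sometimes report something else, mostly with a low value. They report only what shows in the picture. A call takes as long as a camera call.
- trace(picture, thing): "mask" (400x640 bool, what is visible of it) and "rect" ([left, top, right, bottom] as shares, 0 to 1, of the picture: columns of its width, rows of its height, round what is visible of it).
- pinpoint(picture, thing): "centre" ([row, column] as shares, 0 to 1, of the picture: columns of its width, rows of its height: a listed point, or the origin of a listed thing).
The state is a dict: "time_s": time; "q": joint angles; "dq": joint speeds; "joint_efforts": joint torques, N m; "eef_pos": TCP position; "eef_rot": TCP orientation; "wrist_force": force on the tool from outside, world axes, zero at the start; "torque": the same for the moment, N m; "opening": opening from 0.0 (shut) to 1.0 (fully open).
Only numpy, scipy, OpenCV 4.12 (cv2) and the standard library are available. Lean on these libraries where they do the work, as an engineer would, in place of code of your own. Each camera call takes 0.05 s, during which the arm holds its last target.

## Task

On the small grey dividing fixture, slide the flat gear cover towards the front until it is fully closed over the gear well. Then take the black index knob and turn it clockwise (seen from above) from its home position by feel, counting the detent clicks, to the third stop, without clicking on to the fourth. Finish while still holding the knob between the fingers at the third stop, with the cover still closed and the loose parts nearby left where they are.

Things in the scene. Friction and masses are not known exactly. Their poses are not given: they have to be found in the camera images.
- fixture: Grey box, 140 (own x) x 200 (own y) x 45 mm high, fixed at a varying place and yaw (within 0.35 rad). Origin: centre of its underside; -x is its front (to the robot). +y half of its top: two rails along x, 9 mm high, the cover between them; open gear well in the front part. -y half: the knob, axis at (-5, -52) mm, a plunger block 18 mm high 38 to 76 mm behind it, a turned part out at the back.
- cover_bar (a point): Grip point of the gear cover, a flat aluminium plate 66 (x) x 84 (y) x 4 mm with an upright black finger bar at its centre: 12 mm thick (fixture x), 40 mm wide (fixture y), 28 mm high above the plate. The point lies in the bar's centre, 10 mm below its top and 18 mm above the plate's upper face (67 mm above the bench). Axes as the fixture's.
- cover (a joint): Slide of the gear cover in m: 0 fully open (parked at the back), 0.066 fully closed at its front stop; starts between 0 and 0.012. Grows as the cover moves along the fixture's -x (to the front). About 2 N of friction; it stays where it is left.
- knob_grip (a point): Grip point of the index knob: black bar 52 mm long, 14 mm thick, 36 mm high, upright on an aluminium flange of 56 mm diameter. The point lies on the turning axis, 13 mm below the bar's top, 23 mm above the flange, 83 mm above the bench. It turns with the knob, z up; the bar's length lies 30 degrees counterclockwise (from above) of its x axis; a white line on top marks the pointer end, towards -x.
- index_knob (a joint): Turn of the knob in rad, growing clockwise seen from above. 0 = home, the start (pointer at the long dial line; bar 30 degrees counterclockwise of the fixture's x axis). A spring ball clicks in every 20 degrees: stops at 0.349, 0.698, 1.047 (third), on to 2.094; hard stop at -0.09. It takes up to 0.15 Nm to leave a stop; past the crest half-way it is drawn into the next stop and rests there.
- ring_gauge_mid (a point): Bystander: plain steel ring, 48 mm diameter, 14 mm high; its centre. Loose; leave it alone.
- brass_bush_mid (a point): Bystander: brass flanged bush, 26 mm diameter, 24 mm high, behind the fixture; its centre. Loose; leave it alone.
- v_block_mid (a point): Bystander: steel V-block 45 x 44 x 38 mm; its centre. Loose; leave it alone.

How it is judged:
By the outcome, as a careful person would: the job done as asked, in the order asked, and still so for the second after the job is handed in, while the arm keeps its last pose, push and grip.
It also fails if it takes over 64 s, if anything falls off the work surface, if the arm or the gripper's body presses on something with over 40 N, if the wrist force passes 120 N, or if a joint passes its speed limit or range.

## Working session

There is one attempt and no reset: what is moved stays moved. The work goes in short steps, Python scripts to look and compute and a tool call to move; the robot and the scene stay as the last step left them, time stands still between calls to the robot, and variables do not carry over. Pictures are saved under pics/ and viewed, and the job is handed in when it is done.

Besides the shell and the picture viewer there is one more tool, called after "Emit:" in YAML: its name, and indented under it one key for each argument. servo_tool: Moves the arm, as the interface text tells. Its arguments: {"type":"object","properties":{"plan":{"type":"array"}},"required":["plan"]}

```bash
ls; mkdir -p pics; cat > h.py <<'E'
from bench import *
import numpy as np, cv2
def ray(p,rc):
    K=np.array(p["camera_matrix"]);R,_=cv2.Rodrigues(np.array(p["rvec"],float));t=np.array(p["tvec"],float).reshape(3)
    u=rc[1]*640;v=rc[0]*400
    d=R.T@np.linalg.solve(K,[u,v,1]);c=-R.T@t
    return c,d
def atz(p,rc,z):
    c,d=ray(p,rc);return c+d*(z-c[2])/d[2]
def proj(p,X):
    return cv2.projectPoints(np.array(X,float).reshape(-1,3),np.array(p["rvec"],float),np.array(p["tvec"],float),np.array(p["camera_matrix"]),None)[0].reshape(-1,2)
E
python3 - <<'E'
from h import *
Z={"cover_bar":.067,"knob_grip":.083,"ring_gauge_mid":.007,"brass_bush_mid":.012,"v_block_mid":.019,"fixture":0}
for n in["top","scene"]:
    p=camera(n);cv2.imwrite(f"pics/{n}0.png",p["img"])
    for k,z in Z.items():
        r=pinpoint(p,k)
        for a in r[:2]:print(n,k,round(a["conf"],2),[round(a["centre"][0]*400),round(a["centre"][1]*640)],atz(p,a["centre"],z).round(4))
o=get_obs();print(o["time_s"],o["eef_pos"],o["eef_rot"],o["opening"])
E
```

```text
pics
top cover_bar 0.81 [221, 246] [0.4913 0.274  0.067 ]
top knob_grip 0.62 [239, 283] [0.4506 0.1852 0.083 ]
top ring_gauge_mid 0.77 [278, 379] [ 0.3725 -0.0376  0.007 ]
top brass_bush_mid 0.65 [139, 314] [0.7131 0.1272 0.012 ]
top v_block_mid 0.87 [280, 419] [ 0.3693 -0.1278  0.019 ]
top fixture 0.66 [238, 267] [0.4603 0.2348 0.    ]
top fixture 0.54 [281, 422] [ 0.3681 -0.1388  0.    ]
scene cover_bar 0.74 [267, 295] [0.4984 0.2739 0.067 ]
scene knob_grip 0.64 [236, 338] [0.4531 0.1719 0.083 ]
scene ring_gauge_mid 0.86 [208, 403] [ 0.3756 -0.0397  0.007 ]
scene brass_bush_mid 0.39 [198, 254] [0.7142 0.118  0.012 ]
scene v_block_mid 0.71 [181, 418] [ 0.3741 -0.1397  0.019 ]
scene fixture 0.59 [275, 321] [0.463 0.227 0.   ]
0.7 [ 0.25621015 -0.51479133  0.24530537] [ 1.75591937e-05  9.73460807e-01  2.28853790e-01 -3.20756085e-08] 1.0008569527010642
```

View pics/top0.png

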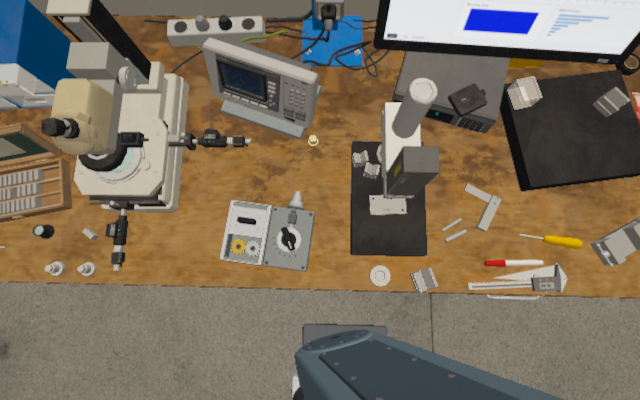

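View pics/scene0.png

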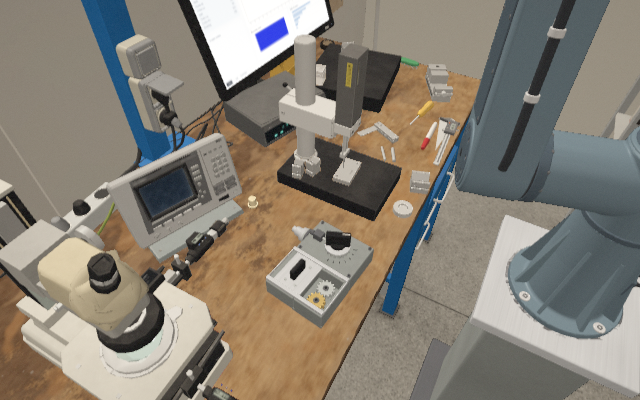

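```bash
python3 -c "
import cv2
a=cv2.imread('pics/top0.png')[180:290,200:330];cv2.imwrite('pics/top0c.png',cv2.resize(a,None,fx=5,fy=5,interpolation=cv2.INTER_CUBIC))"
```

```text
(no output)
```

View pics/top0c.png

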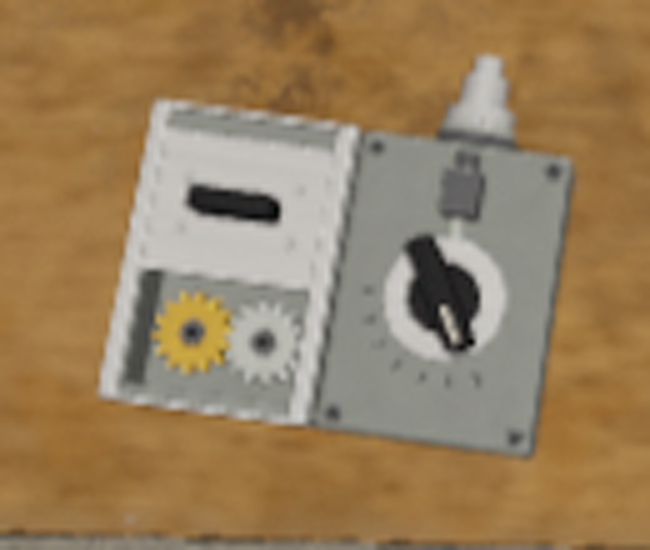

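The fixture is at about (0.46, 0.23), slightly yawed. The cover is parked at the back and the knob's white pointer faces front-right. I'll fit the pose from the visible corners.

```bash
cat >> h.py <<'E'
from scipy.optimize import least_squares
def fitpose(p,loc,uv,x0=(.46,.23,-.15)):
    loc=np.array(loc,float);uv=np.array(uv,float)
    def W(x):
        c,s=np.cos(x[2]),np.sin(x[2]);return np.c_[x[0]+c*loc[:,0]-s*loc[:,1],x[1]+s*loc[:,0]+c*loc[:,1],loc[:,2]]
    r=least_squares(lambda x:(proj(p,W(x))-uv).ravel(),x0,loss="soft_l1");return r.x,r.fun.reshape(-1,2)
E
python3 - <<'E'
from h import *
p=camera("top")
uv=np.array([[573,157],[530,455],[155,100],[100,397]])/5+[200,180]
x,f=fitpose(p,[[.07,-.1,.045],[-.07,-.1,.045],[.07,.1,.054],[-.07,.1,.054]],uv)
print(x.round(4),f.round(1))
c,s=np.cos(x[2]),np.sin(x[2]);R=np.array([[c,-s],[s,c]])
print("knob",x[:2]+R@[-.005,-.052])
for sl in(0,.006,.012):print(sl,x[:2]+R@[.033-sl,.05])
p=camera("wrist");cv2.imwrite("pics/w0.png",p["img"])
K=np.array(p["camera_matrix"]);Rm,_=cv2.Rodrigues(np.array(p["rvec"],float));print(K.round(0),-Rm.T@np.array(p["tvec"]).reshape(3),Rm.round(2))
print(get_obs()["eef_pos"])
E
```

```text
[ 0.4627  0.2242 -0.1062] [[ 0.5 -0.3]
 [ 0.7  0.4]
 [-0.4 -0.5]
 [-0.8  0.2]]
knob [0.45222966 0.173033  ]
0 [0.50083227 0.270428  ]
0.006 [0.49486611 0.27106429]
0.012 [0.48889994 0.27170058]
[[313.   0. 321.]
 [  0. 313. 202.]
 [  0.   0.   1.]] [ 0.331358   -0.47706714  0.37424246] [[ 0.45 -0.9   0.  ]
 [-0.85 -0.42  0.32]
 [-0.29 -0.14 -0.95]]
[ 0.25623065 -0.51477165  0.24531434]
```

Emit:
servo_tool:
  plan:
    - [[0.01,0.04,0.01,0.06,1],[0.01,0.04,0.01,0.06,1],[0.01,0.04,0.01,0.06,1],[0.01,0.04,0.01,0.06,1],[0.01,0.04,0,0.06,1],[0.01,0.04,0,0.06,1],[0.01,0.04,0,0.06,1],[0,0.04,0,0.06,1]]

```text
time_s: 1.6
eef_pos: [0.3267, -0.1932, 0.2855]
eef_rot: [0.0, 0.891, 0.455, 0.0]
wrist_force: [0.5, -0.3, 0.1]
opening: 0.999
```

Emit:
servo_tool:
  plan:
    - [[0,0.04,0,0.06,1],[0,0.04,0,0.06,1],[0,0.04,0,0.06,1],[0,0.04,0,0.06,1],[0,0.04,0,0.06,1],[0,0.04,0,0.06,1],[0,0.04,0,0.06,1],[0.01,0.04,0,0.06,1]]

```text
time_s: 2.4
eef_pos: [0.3356, 0.127, 0.2858]
eef_rot: [0.001, 0.757, 0.654, 0.001]
wrist_force: [0.3, -1.2, -0.1]
opening: 1.002
```

Emit:
servo_tool:
  plan:
    - [[0.02,0.04,0,0.04,1],[0.02,0.03,0,0,1],[0.02,0.02,0,0,1],[0,0,0,0,1]]

```text
time_s: 2.8
eef_pos: [0.3975, 0.2173, 0.285]
eef_rot: [-0.0, 0.744, 0.669, 0.0]
wrist_force: [0.0, 0.4, 0.4]
opening: 0.999
```

```bash
python3 - <<'E'
from h import *
o=get_obs();print(o["time_s"],o["eef_pos"],o["eef_rot"],o["wrist_force"],o["q"])
p=camera("wrist");cv2.imwrite("pics/w1.png",p["img"])
for k,z in {"cover_bar":.067,"knob_grip":.083,"fixture":0}.items():
  for a in pinpoint(p,k)[:1]:print(k,a["conf"],np.array(a["centre"])*[400,640],atz(p,a["centre"],z))
x=(.4627,.2242,-.1062)
c,s=np.cos(x[2]),np.sin(x[2]);L=np.array([[.07,-.1,.045],[-.07,-.1,.045],[.07,.1,.054],[-.07,.1,.054],[-.005,-.052,.083]])
print(proj(p,np.c_[x[0]+c*L[:,0]-s*L[:,1],x[1]+s*L[:,0]+c*L[:,1],L[:,2]]).round())
E
```

```text
2.8 [0.39748951 0.21730504 0.28503269] [-2.05269311e-04  7.43687415e-01  6.68527459e-01  1.51918084e-04] [0.01634652 0.44113879 0.35914398] [ 2.36887745e-01 -1.36945892e-01  1.84996661e+00  5.10779953e-04
  1.42849978e+00  3.43157660e-01]
cover_bar 0.93 [113.52  401.984] [0.4910171  0.27327717 0.067     ]
knob_grip 0.88 [208.88  370.304] [0.44926153 0.1744295  0.083     ]
fixture 0.88 [147.8   368.384] [0.46217712 0.22890258 0.        ]
[[424. 234.]
 [316. 234.]
 [447.  66.]
 [315.  66.]
 [373. 210.]]
```

View pics/w1.png

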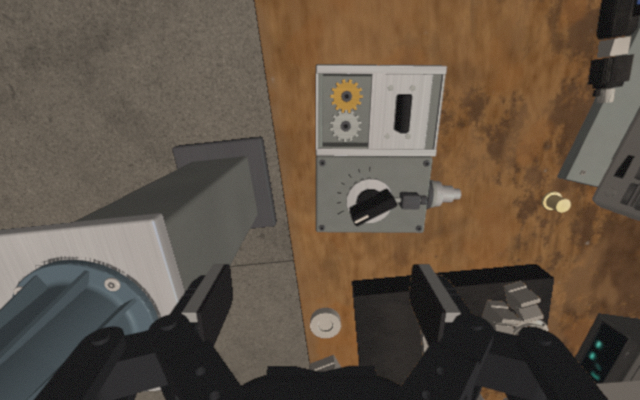

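The wrist view agrees with the fit: the fixture corners lie near (316..447, 66..234). The bar is at (402,113) and the knob at (372,205). I'll refine the fit on a zoomed crop.

```bash
python3 -c "
import cv2
a=cv2.imread('pics/w1.png')[55:245,300:470];cv2.imwrite('pics/w1c.png',cv2.resize(a,None,fx=3.1,fy=3.1,interpolation=cv2.INTER_CUBIC))"
```

```text
(no output)
```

View pics/w1c.png

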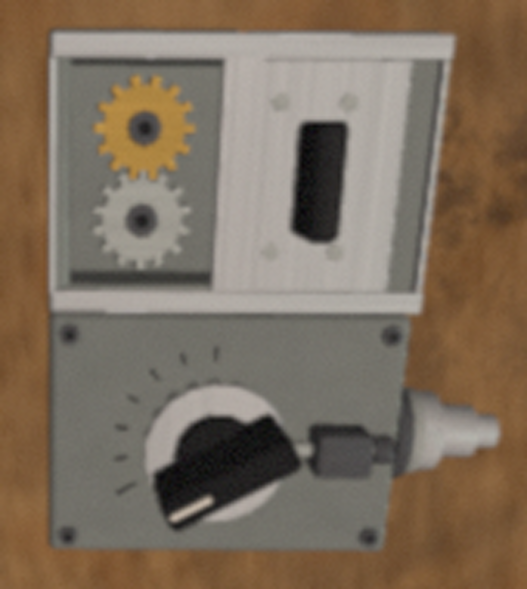

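```bash
python3 - <<'E'
from h import *
p=camera("wrist")
g=lambda a:np.array(a,float)/3.1+[300,55]
x,f=fitpose(p,[[.07,-.1,.045],[-.07,-.1,.045],[.07,.1,.054],[-.07,.1,.054]],g([[382,548],[52,547],[455,35],[52,33]]))
print(x.round(4),f.round(1))
c,s=np.cos(x[2]),np.sin(x[2]);R=np.array([[c,-s],[s,c]])
print("knob",x[:2]+R@[-.005,-.052])
def loc(uv,z):
    u=g(uv);return R.T@(atz(p,[u[1]/400,u[0]/640],z)[:2]-x[:2])
print("plate front",loc([228,58],.049),loc([212,290],.049),"bar top",loc([326,122],.077),loc([318,240],.077))
print("knob top ends",loc([162,502],.096),loc([290,445],.096),"line",loc([173,521],.096),loc([212,497],.096))
b=np.array(loc([326,122],.077)+loc([318,240],.077))/2
print("bar world",x[:2]+R@[b[0],.05])
E
```

```text
[ 0.4611  0.2215 -0.1148] [[ 0.8  2.6]
 [-0.9  2.4]
 [ 1.2 -0.6]
 [-1.  -0.7]]
knob [0.45019648 0.17045823]
plate front [-0.00752124  0.09199615] [-0.00868428  0.01113496] bar top [0.02151332 0.07097638] [0.02232007 0.03287936]
knob top ends [-0.02940745 -0.05604182] [ 0.01403325 -0.03463483] line [-0.02522511 -0.06327183] [-0.01187272 -0.05405526]
bar world [0.48861971 0.26870366]
```

Emit:
servo_tool:
  plan:
    - [[0.03,0.02,-0.03,0,1],[0.03,0.02,-0.03,0,1],[0.03,0.014,-0.03,0,1],[0,0,-0.03,0,0.2],[0,0,-0.02,0,0],[0,0,0,0,0]]

```text
time_s: 3.65
eef_pos: [0.4839, 0.2677, 0.1422]
eef_rot: [-0.001, 0.745, 0.667, -0.003]
wrist_force: [-1.1, 0.4, 0.8]
opening: 0.519
```

```bash
python3 - <<'E'
from h import *
o=get_obs();print(o["time_s"],o["eef_pos"],o["eef_rot"],o["wrist_force"],o["opening"])
p=camera("wrist");cv2.imwrite("pics/w2.png",p["img"])
for k,z in {"cover_bar":.067,"knob_grip":.083,"fixture":0}.items():
  for a in pinpoint(p,k)[:1]:print(k,a["conf"],np.array(a["centre"])*[400,640],atz(p,a["centre"],z))
E
```

```text
3.65 [0.48391041 0.26768657 0.14219012] [-0.00134865  0.74497937  0.66707955 -0.00296552] [-1.1353527   0.41308554  0.75483753] 0.5186831107441761
cover_bar 0.85 [211.4   332.096] [0.4923116  0.27402541 0.067     ]
knob_grip 0.66 [345.8 292.8] [0.45218552 0.17510256 0.083     ]
fixture 0.67 [237.68  304.384] [0.46274912 0.2247287  0.        ]
```

View pics/w2.png

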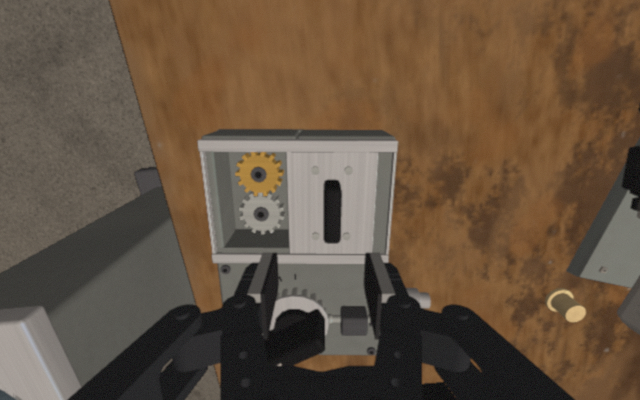

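Emit:
servo_tool:
  plan:
    - [[0.006,0.004,-0.015,0,0],[0,0,-0.03,0,0],[0,0,-0.02,0,0],[0,0,0,0,0],[0,0,0,0,0]]

```text
time_s: 4.35
eef_pos: [0.493, 0.2734, 0.0818]
eef_rot: [0.0, 0.745, 0.668, 0.001]
wrist_force: [0.2, -0.2, 0.4]
opening: 0.499
```

```bash
python3 - <<'E'
from h import *
o=get_obs();print(o["time_s"],o["eef_pos"],o["eef_rot"],o["wrist_force"],o["opening"])
p=camera("wrist");cv2.imwrite("pics/w3.png",p["img"])
E
```

```text
4.35 [0.49302646 0.27342331 0.0818416 ] [3.83304758e-04 7.44598337e-01 6.67512145e-01 8.40235287e-04] [ 0.18994164 -0.22784619  0.4461111 ] 0.4991327439531739
```

View pics/w3.png

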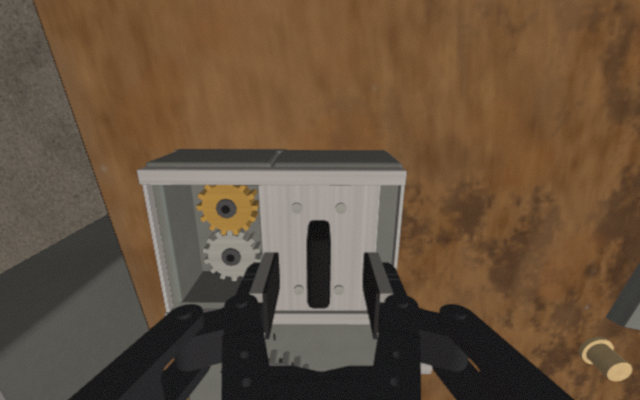

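The bar sits between the jaws. I'll descend and grip.

Emit:
servo_tool:
  plan:
    - [[-0.001,0,-0.013,0,0],[0,0,0,0,0],[0,0,0,0,-1],[0,0,0,0,-1],[0,0,0,0,-1],[0,0,0,0,-1],[0,0,0,0,-1]]

```text
time_s: 5.1
eef_pos: [0.4915, 0.2733, 0.0677]
eef_rot: [0.0, 0.745, 0.668, 0.0]
wrist_force: [-0.3, -0.4, 4.2]
opening: 0.129
```

```bash
python3 - <<'E'
from h import *
o=get_obs();print(o["time_s"],o["eef_pos"],o["eef_rot"],o["wrist_force"],o["torque"],o["opening"])
p=camera("wrist");cv2.imwrite("pics/w4.png",p["img"])
E
```

```text
5.1 [0.49150485 0.2732921  0.06770456] [1.32966836e-04 7.44601559e-01 6.67509118e-01 2.80313045e-04] [-0.30269813 -0.42495252  4.21311148] [-0.13630712  0.16419363 -0.08417473] 0.1287943213334409
```

View pics/w4.png

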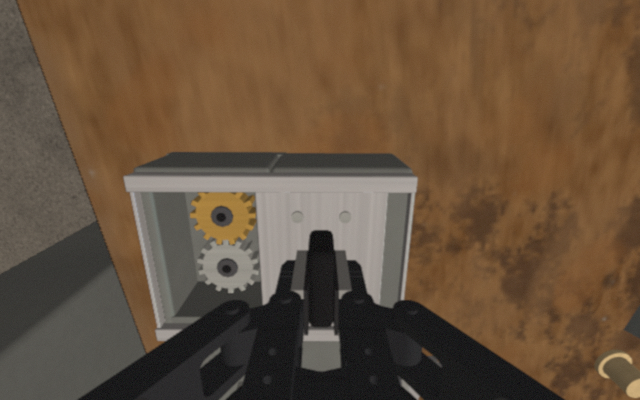

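Emit:
servo_tool:
  plan:
    - [[-0.005,0.0005,0,0,-1],[-0.01,0.0011,0,0,-1],[-0.01,0.0011,0,0,-1],[-0.01,0.0011,0,0,-1],[-0.01,0.0011,0,0,-1],[0,0,0,0,-1]]

```text
time_s: 5.75
eef_pos: [0.4442, 0.2786, 0.0677]
eef_rot: [-0.001, 0.744, 0.668, -0.0]
wrist_force: [-2.0, 0.9, 8.8]
opening: 0.129
```

```bash
python3 - <<'E'
from h import *
o=get_obs();print(o["time_s"],o["eef_pos"],o["eef_rot"],o["wrist_force"],o["torque"],o["opening"])
p=camera("wrist");cv2.imwrite("pics/w5.png",p["img"])
E
```

```text
5.75 [0.44421935 0.27860787 0.06765755] [-5.00648811e-04  7.44300279e-01  6.67844782e-01 -4.36714699e-04] [-2.04161585  0.91795083  8.84723845] [ 0.10134904  0.29259015 -0.14785065] 0.1286920815758166
```

View pics/w5.png

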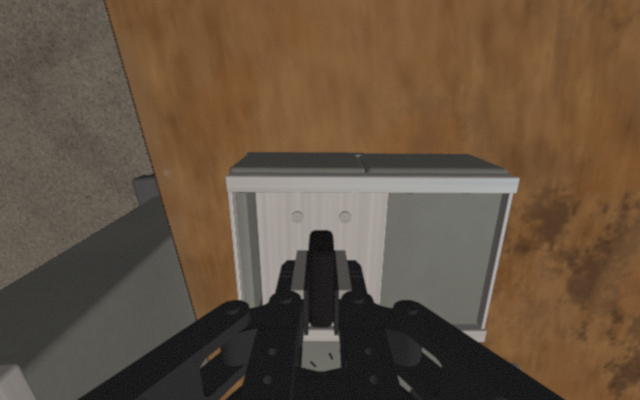

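The cover slides and about 10 mm of well still shows at the front. I'll continue in small steps until the force rises.

Emit:
servo_tool:
  plan:
    - [[-0.004,0.0004,0,0,-1],[-0.003,0.0003,0,0,-1],[-0.002,0.0002,0,0,-1],[0,0,0,0,-1]]

```text
time_s: 6.2
eef_pos: [0.4366, 0.2795, 0.0677]
eef_rot: [-0.0, 0.744, 0.668, 0.0]
wrist_force: [0.1, 1.2, 7.6]
opening: 0.127
```

Emit:
servo_tool:
  plan:
    - [[-0.002,0.0002,0,0,-1],[-0.002,0.0002,0,0,-1],[0,0,0,0,-1]]

```text
time_s: 6.5
eef_pos: [0.4339, 0.2798, 0.0677]
eef_rot: [0.001, 0.745, 0.668, 0.001]
wrist_force: [5.3, 1.2, 2.2]
opening: 0.13
```

Emit:
servo_tool:
  plan:
    - [[-0.002,0.0002,0,0,-1],[0,0,0,0,-1]]

```text
time_s: 6.7
eef_pos: [0.4338, 0.2798, 0.0678]
eef_rot: [0.002, 0.745, 0.668, 0.003]
wrist_force: [14.1, 1.2, -5.0]
opening: 0.13
```

Emit:
servo_tool:
  plan:
    - [[-0.002,0.0002,0,0,-1],[0,0,0,0,-1]]

```text
time_s: 6.9
eef_pos: [0.4337, 0.2798, 0.0678]
eef_rot: [0.003, 0.745, 0.667, 0.004]
wrist_force: [21.1, -0.6, -12.5]
opening: 0.126
```

```bash
python3 - <<'E'
from h import *
p=camera("wrist");cv2.imwrite("pics/w6.png",p["img"])
E
```

```text
(no output)
```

View pics/w6.png

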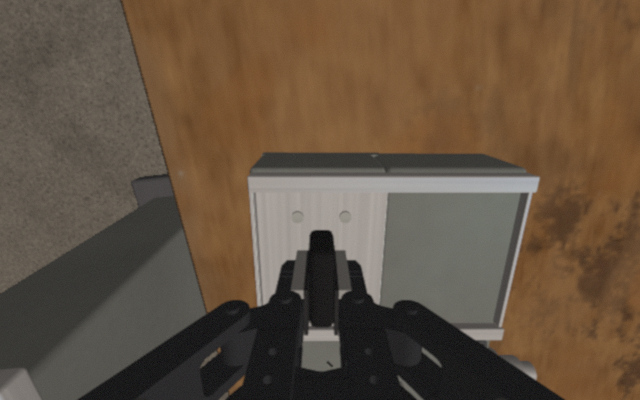

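The cover is at its stop: 21 N with no further travel, and no well showing. I'll relieve the load, open and lift.

Emit:
servo_tool:
  plan:
    - [[0.004,-0.0004,0,0,-1],[0,0,0,0,-0.4],[0,0,0,0,0],[0,0,0,0,0],[0,0,0.03,0,0],[0,-0.01,0.04,-0.12,0.3],[0,-0.02,0.04,-0.14,0.3],[0,-0.02,0,-0.14,0.3]]

```text
time_s: 7.75
eef_pos: [0.4359, 0.2301, 0.1826]
eef_rot: [0.001, 0.863, 0.505, 0.004]
wrist_force: [0.8, -0.4, 0.5]
opening: 0.65
```

Emit:
servo_tool:
  plan:
    - [[0,-0.02,0,-0.14,0.3],[0,-0.02,0,-0.14,0.3],[0,-0.01,0,-0.14,0.3],[0,0,0,-0.14,0.3],[0,0,0,-0.08,0.3],[0,0,0,0,0.3]]

```text
time_s: 8.35
eef_pos: [0.4324, 0.1793, 0.1768]
eef_rot: [-0.0, 0.978, 0.209, -0.001]
wrist_force: [0.2, -0.5, -0.2]
opening: 0.649
```

```bash
python3 - <<'E'
from h import *
o=get_obs();print(o["time_s"],o["eef_pos"],o["eef_rot"],o["wrist_force"],o["torque"],o["opening"])
for n in["wrist","top"]:
  p=camera(n);cv2.imwrite(f"pics/{n}7.png",p["img"])
  for k,z in {"cover_bar":.067,"knob_grip":.083,"fixture":0}.items():
    for a in pinpoint(p,k)[:1]:print(k,a["conf"],np.array(a["centre"])*[400,640],atz(p,a["centre"],z))
E
```

```text
8.35 [0.43242709 0.1793336  0.17682461] [-3.51634414e-05  9.77897808e-01  2.09082395e-01 -6.54355711e-04] [ 0.21903885 -0.50851659 -0.22572413] [-0.00039063  0.01223363  0.02216715] 0.6492753312655262
cover_bar 0.83 [151.92  202.432] [0.43436772 0.27978858 0.067     ]
knob_grip 0.8 [193.    335.168] [0.4502837  0.17592309 0.083     ]
fixture 0.66 [135.2   287.296] [0.4623124  0.22842774 0.        ]
```

View pics/wrist7.png

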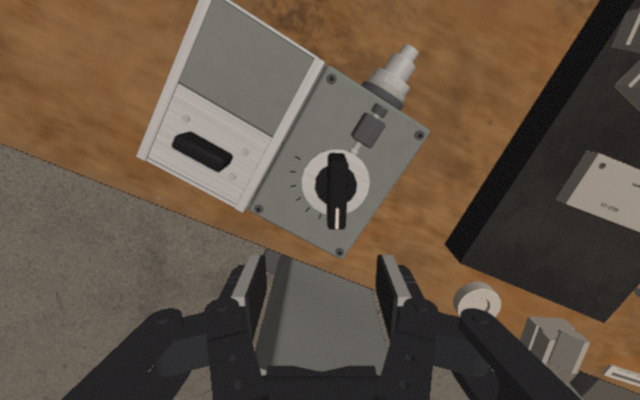

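Emit:
servo_tool:
  plan:
    - [[0.018,-0.0045,-0.02,-0.008,0.3],[0,0,-0.03,0,0.3],[0,0,-0.01,0,0],[0,0,0,0,0],[0,0,0,0,0]]

```text
time_s: 9.25
eef_pos: [0.4514, 0.175, 0.1179]
eef_rot: [-0.0, 0.979, 0.206, 0.0]
wrist_force: [-0.1, 0.3, 0.5]
opening: 0.501
```

```bash
python3 - <<'E'
from h import *
o=get_obs();print(o["time_s"],o["eef_pos"],o["eef_rot"],o["wrist_force"],o["torque"],o["opening"])
for n in["wrist"]:
  p=camera(n);cv2.imwrite(f"pics/{n}8.png",p["img"])
  for k,z in {"knob_grip":.083}.items():
    for a in pinpoint(p,k)[:1]:print(k,a["conf"],np.array(a["centre"])*[400,640],atz(p,a["centre"],z))
E
```

```text
9.25 [0.45136391 0.17504945 0.11788099] [-5.14187427e-06  9.78640730e-01  2.05577994e-01  1.02027722e-04] [-0.07423989  0.2920219   0.4612172 ] [-0.02886732 -0.00490593  0.02143573] 0.501295974973694
knob_grip 0.78 [245.6   319.616] [0.45212454 0.1764766  0.083     ]
```

View pics/wrist8.png

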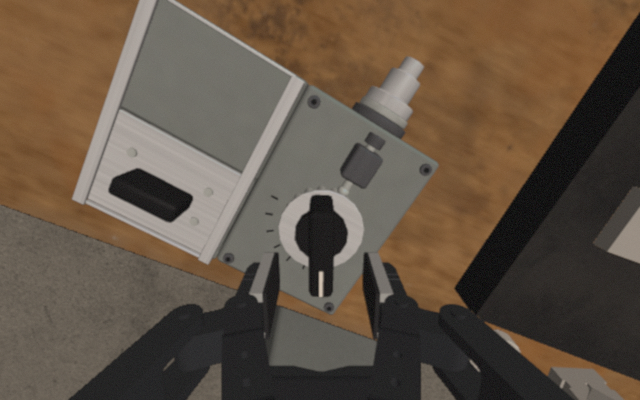

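Emit:
servo_tool:
  plan:
    - [[0,0,-0.03,0,0],[0,0,-0.008,0,0],[0,0,0,0,-1],[0,0,0,0,-1],[0,0,0,0,-1],[0,0,0,0,-1],[0,0,0,0,-1],[0,0,0,0,-1]]

```text
time_s: 10.15
eef_pos: [0.4516, 0.1751, 0.0802]
eef_rot: [-0.0, 0.979, 0.205, 0.0]
wrist_force: [-3.4, 1.1, 7.2]
opening: 0.153
```

```bash
cat > s.py <<'E'
from h import *
o=get_obs();r=np.array(o["eef_rot"]);print(o["time_s"],np.round(o["eef_pos"],4),"jaw",round(2*np.arctan2(r[2],r[1])-np.pi/2,4),"F",np.round(o["wrist_force"],1),"T",np.round(o["torque"],3),o["opening"],"q",np.round(o["q"],3))
E
python3 s.py
python3 - <<'E'
from h import *
p=camera("wrist");cv2.imwrite("pics/w9.png",p["img"])
E
```

```text
10.15 [0.4516 0.1751 0.0802] jaw -1.1569 F [-3.4  1.1  7.2] T [0.137 0.523 0.031] 0.15274786174465835 q [0.124 0.206 1.955 0.    0.98  1.281]
```

View pics/w9.png

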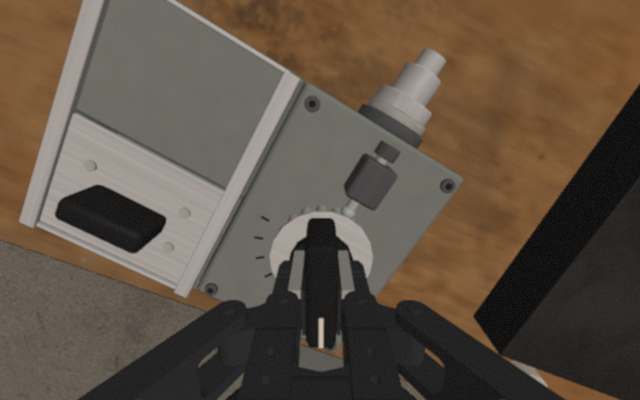

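The knob is held at home, with the jaw angle at -1.157. I'll turn clockwise in small steps, watching torque and angle.

Emit:
servo_tool:
  plan:
    - [[0,0,0,-0.05,-1],[0,0,0,-0.05,-1],[0,0,0,0,-1]]

```text
time_s: 10.5
eef_pos: [0.4517, 0.1751, 0.0803]
eef_rot: [-0.0, 0.988, 0.156, 0.001]
wrist_force: [-3.3, -0.1, 6.5]
opening: 0.154
```

```bash
python3 s.py
```

```text
10.5 [0.4517 0.1751 0.0803] jaw -1.2581 F [-3.3 -0.1  6.5] T [ 0.048  0.549 -0.006] 0.15360530981453252 q [0.124 0.206 1.955 0.    0.98  1.382]
```

Emit:
servo_tool:
  plan:
    - [[0,0,0,-0.05,-1],[0,0,0,0,-1]]

```text
time_s: 10.7
eef_pos: [0.4516, 0.1751, 0.0802]
eef_rot: [-0.0, 0.991, 0.131, 0.0]
wrist_force: [-4.1, 0.8, 8.5]
opening: 0.156
```

```bash
python3 s.py
```

```text
10.7 [0.4516 0.1751 0.0802] jaw -1.3082 F [-4.1  0.8  8.5] T [ 0.082  0.612 -0.045] 0.15562164950578466 q [0.124 0.206 1.955 0.    0.98  1.432]
```

Emit:
servo_tool:
  plan:
    - [[0,0,0,-0.05,-1],[0,0,0,0,-1]]

```text
time_s: 10.9
eef_pos: [0.4516, 0.1751, 0.0802]
eef_rot: [-0.0, 0.994, 0.106, 0.0]
wrist_force: [-4.1, 0.7, 8.4]
opening: 0.154
```

```bash
python3 s.py
```

```text
10.9 [0.4516 0.1751 0.0802] jaw -1.3583 F [-4.1  0.7  8.4] T [ 0.113  0.55  -0.043] 0.15377942482592774 q [0.124 0.206 1.955 0.    0.98  1.482]
```

Emit:
servo_tool:
  plan:
    - [[0,0,0,-0.05,-1],[0,0,0,0,-1]]

```text
time_s: 11.1
eef_pos: [0.4517, 0.1751, 0.0802]
eef_rot: [-0.0, 0.997, 0.081, 0.0]
wrist_force: [-3.4, 0.2, 6.5]
opening: 0.155
```

```bash
python3 s.py
```

```text
11.1 [0.4517 0.1751 0.0802] jaw -1.4084 F [-3.4  0.2  6.5] T [ 0.079  0.494 -0.07 ] 0.15459612254908528 q [0.124 0.206 1.955 0.    0.98  1.532]
```

Emit:
servo_tool:
  plan:
    - [[0,0,0,-0.05,-1],[0,0,0,0,-1]]

```text
time_s: 11.3
eef_pos: [0.4517, 0.1751, 0.0803]
eef_rot: [-0.0, 0.998, 0.056, 0.0]
wrist_force: [-4.1, 0.6, 8.8]
opening: 0.153
```

```bash
python3 s.py
```

```text
11.3 [0.4517 0.1751 0.0803] jaw -1.4584 F [-4.1  0.6  8.8] T [ 0.07   0.654 -0.139] 0.1532044822740612 q [0.124 0.206 1.955 0.    0.98  1.582]
```

Emit:
servo_tool:
  plan:
    - [[0,0,0,-0.05,-1],[0,0,0,0,-1]]

```text
time_s: 11.5
eef_pos: [0.4516, 0.1751, 0.0802]
eef_rot: [-0.0, 1.0, 0.031, 0.0]
wrist_force: [-3.3, -0.6, 6.2]
opening: 0.154
```

```bash
python3 s.py
```

```text
11.5 [0.4516 0.1751 0.0802] jaw -1.5081 F [-3.3 -0.6  6.2] T [-0.001  0.563  0.001] 0.15410526517640014 q [0.124 0.206 1.955 0.    0.98  1.632]
```

```bash
python3 - <<'E'
from h import *
p=camera("wrist");cv2.imwrite("pics/w10.png",p["img"])
E
python3 s.py
```

```text
11.55 [0.4516 0.1751 0.0802] jaw -1.5071 F [-3.8  0.9  6.5] T [ 0.037  0.563 -0.008] 0.15590584906603622 q [0.124 0.206 1.955 0.    0.98  1.631]
```

View pics/w10.png

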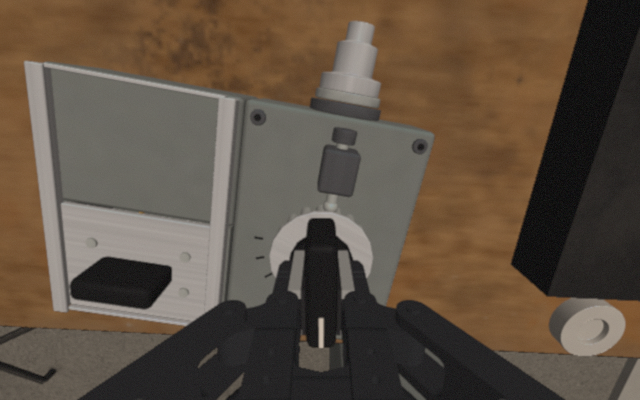

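The knob turned with the jaws (pointer line still centred at (321,330)). The torque pulled inward, then fell to zero at 0.35 rad, which is click one. I'll carry on to the second stop.

Emit:
servo_tool:
  plan:
    - [[0,0,0,-0.05,-1],[0,0,0,-0.05,-1],[0,0,0,0,-1]]

```text
time_s: 11.85
eef_pos: [0.4517, 0.1751, 0.0803]
eef_rot: [-0.0, 1.0, -0.019, 0.0]
wrist_force: [-4.9, 1.1, 8.4]
opening: 0.157
```

```bash
python3 s.py
```

```text
11.85 [0.4517 0.1751 0.0803] jaw -1.6081 F [-4.9  1.1  8.4] T [0.045 0.74  0.022] 0.15721185527407042 q [ 0.124  0.206  1.955 -0.     0.98   1.732]
```

Emit:
servo_tool:
  plan:
    - [[0,0,0,-0.05,-1],[0,0,0,-0.05,-1],[0,0,0,0,-1]]

```text
time_s: 12.15
eef_pos: [0.4516, 0.175, 0.0803]
eef_rot: [-0.0, 0.998, -0.069, 0.0]
wrist_force: [-4.3, -0.4, 6.7]
opening: 0.155
```

```bash
python3 s.py
```

```text
12.15 [0.4516 0.175  0.0803] jaw -1.7083 F [-4.3 -0.4  6.7] T [ 0.028  0.641 -0.02 ] 0.15531291199551137 q [ 0.124  0.206  1.955 -0.     0.98   1.832]
```

Emit:
servo_tool:
  plan:
    - [[0,0,0,-0.05,-1],[0,0,0,-0.05,-1],[0,0,0,0,-1]]

```text
time_s: 12.45
eef_pos: [0.4516, 0.175, 0.0803]
eef_rot: [-0.0, 0.993, -0.119, 0.0]
wrist_force: [-3.3, -0.1, 4.3]
opening: 0.154
```

```bash
python3 s.py
```

```text
12.45 [0.4516 0.175  0.0803] jaw -1.8085 F [-3.3 -0.1  4.3] T [-0.109  0.53  -0.078] 0.1541643639351782 q [ 0.124  0.206  1.955 -0.     0.98   1.933]
```

Emit:
servo_tool:
  plan:
    - [[0,0,0,-0.05,-1],[0,0,0,0,-1]]

```text
time_s: 12.65
eef_pos: [0.4516, 0.175, 0.0802]
eef_rot: [-0.0, 0.99, -0.143, 0.0]
wrist_force: [-3.8, 0.5, 7.0]
opening: 0.156
```

```bash
python3 s.py
```

```text
12.65 [0.4516 0.175  0.0802] jaw -1.858 F [-3.8  0.5  7. ] T [-0.035  0.52   0.022] 0.15553978746102623 q [ 0.124  0.206  1.955 -0.     0.98   1.982]
```

Emit:
servo_tool:
  plan:
    - [[0,0,0,-0.05,-1],[0,0,0,-0.05,-1],[0,0,0,0,-1]]

```text
time_s: 12.95
eef_pos: [0.4516, 0.175, 0.0802]
eef_rot: [-0.0, 0.981, -0.192, 0.0]
wrist_force: [-2.0, 0.2, 3.8]
opening: 0.155
```

```bash
python3 s.py
```

```text
12.95 [0.4516 0.175  0.0802] jaw -1.9581 F [-2.   0.2  3.8] T [-0.096  0.369  0.038] 0.15475927716816415 q [ 0.124  0.206  1.955 -0.     0.98   2.082]
```

Emit:
servo_tool:
  plan:
    - [[0,0,0,-0.05,-1],[0,0,0,-0.05,-1],[0,0,0,0,-1]]

```text
time_s: 13.25
eef_pos: [0.4516, 0.175, 0.0802]
eef_rot: [-0.0, 0.97, -0.241, 0.0]
wrist_force: [-3.4, -0.3, 7.8]
opening: 0.153
```

```bash
python3 s.py
```

```text
13.25 [0.4516 0.175  0.0802] jaw -2.0582 F [-3.4 -0.3  7.8] T [ 0.014  0.533 -0.04 ] 0.15323366014587403 q [ 0.124  0.206  1.955 -0.     0.98   2.182]
```

Emit:
servo_tool:
  plan:
    - [[0,0,0,-0.05,-1],[0,0,0,-0.04,-1],[0,0,0,0,-1]]

```text
time_s: 13.55
eef_pos: [0.4516, 0.175, 0.0802]
eef_rot: [-0.0, 0.959, -0.285, 0.0]
wrist_force: [-4.1, -0.7, 8.4]
opening: 0.152
```

```bash
python3 s.py
```

```text
13.55 [0.4516 0.175  0.0802] jaw -2.1482 F [-4.1 -0.7  8.4] T [-0.09   0.766 -0.092] 0.15248359081664273 q [ 0.124  0.206  1.955 -0.     0.98   2.272]
```

Emit:
servo_tool:
  plan:
    - [[0,0,0,-0.03,-1],[0,0,0,0,-1],[0,0,0,0,-1]]

```text
time_s: 13.85
eef_pos: [0.4516, 0.1749, 0.0802]
eef_rot: [-0.0, 0.954, -0.299, 0.0]
wrist_force: [-4.1, 0.6, 10.0]
opening: 0.154
```

```bash
python3 s.py
```

```text
13.85 [0.4516 0.1749 0.0802] jaw -2.1772 F [-4.1  0.6 10. ] T [-0.     0.658 -0.126] 0.15383426677817857 q [ 0.124  0.206  1.955 -0.     0.98   2.301]
```

Emit:
servo_tool:
  plan:
    - [[0,0,0,-0.015,-1],[0,0,0,-0.012,-1],[0,0,0,0,-1],[0,0,0,0,-1]]

```text
time_s: 14.25
eef_pos: [0.4516, 0.1749, 0.0802]
eef_rot: [-0.0, 0.95, -0.311, 0.0]
wrist_force: [-3.3, -0.5, 6.9]
opening: 0.157
```

```bash
python3 s.py; python3 s.py
python3 - <<'E'
from h import *
for n in["wrist","scene","top"]:
  p=camera(n);cv2.imwrite(f"pics/{n}11.png",p["img"])
  for k,z in {"cover_bar":.067,"ring_gauge_mid":.007,"brass_bush_mid":.012,"v_block_mid":.019}.items():
    for a in pinpoint(p,k)[:1]:print(n,k,a["conf"],atz(p,a["centre"],z))
E
python3 s.py
```

```text
14.25 [0.4516 0.1749 0.0802] jaw -2.2039 F [-3.3 -0.5  6.9] T [-0.079  0.562 -0.027] 0.15681091432576025 q [ 0.124  0.206  1.955 -0.     0.98   2.328]
14.25 [0.4516 0.1749 0.0802] jaw -2.2039 F [-3.3 -0.5  6.9] T [-0.079  0.562 -0.027] 0.15681091432576025 q [ 0.124  0.206  1.955 -0.     0.98   2.328]
scene cover_bar 0.82 [0.43780705 0.28210659 0.067     ]
scene ring_gauge_mid 0.74 [ 0.37971053 -0.03247782  0.007     ]
scene brass_bush_mid 0.51 [0.71393054 0.1169966  0.012     ]
scene v_block_mid 0.81 [ 0.36278979 -0.13712074  0.019     ]
top cover_bar 0.46 [0.43372917 0.28386753 0.067     ]
top ring_gauge_mid 0.59 [ 0.37474927 -0.03428646  0.007     ]
top brass_bush_mid 0.62 [0.71443228 0.12851021 0.012     ]
top v_block_mid 0.79 [ 0.37334171 -0.13057776  0.019     ]
15.0 [0.4516 0.1749 0.0802] jaw -2.2039 F [-2.5 -0.5  5.8] T [-0.077  0.524 -0.021] 0.15093823212846708 q [ 0.124  0.206  1.955 -0.     0.98   2.328]
```

View pics/wrist11.png

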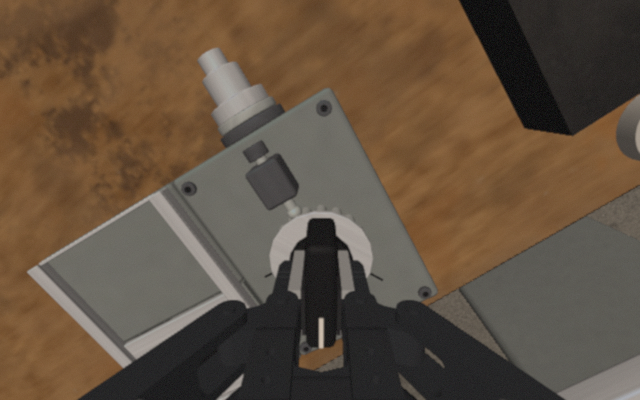

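View pics/scene11.png

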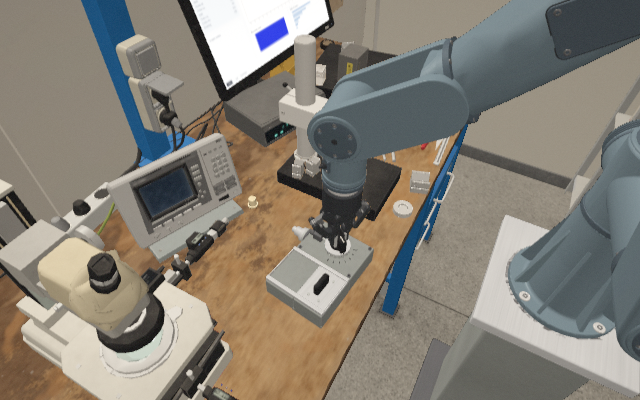

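The knob is at the third stop (turned 1.047 rad) with torque near zero. The cover is closed and the loose parts haven't moved.

```bash
python3 -c "
from bench import *
print(hand_in())"
```

```text
the job is handed in; nothing more can be done
None
```

The gear cover is closed and the index knob is at the third stop, still held between the fingers. I handed the job in at about 15 s of the 64 s allowed.

- **Cover:** I gripped the finger bar and slid the cover to the front until it stopped. The force rose to 21 N with no further travel, and the wrist picture showed no open well. After release, all three cameras still showed it closed.
- **Knob:** I gripped it at home and turned it clockwise in small steps, 1.047 rad in total by the measured tool angle. The knob did not slip in the jaws: the white pointer line stayed centred between the fingers.
- **Clicks by feel:** The torque signal was noisy.
    - The pull into a stop and its drop towards zero showed clearly at stops one and three.
    - It was weak and ragged around stop two, so that count rests on the turned angle too.
    - The last torque about the knob's axis was about -0.02 Nm, close to zero, as it should be at rest in a stop.
- **Loose parts:** The ring, bush and V-block showed up in the same places before and after, to within the networks' scatter of 5 to 12 mm. The arm never went near them.

Position estimates for the fixture and knob differed by 2 to 5 mm between methods. I settled these by looking again up close before each grip.

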